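Press a hinge bushing home with a bench screw press

TASK

Fit the loose crank fully down over the square end of the press screw and wind the ram down with it, keeping the crank well down on the square as the screw sinks, until the black nylon bushing is pressed fully home in the iron ring and the crank comes up firm; do not force it past that. Leave the crank sitting fully down on the screw, turn the screw only with the crank, and do not disturb the other things on the shelf.

Things in the scene. Friction and masses are not known exactly. Their poses are not given: they have to be found in the camera images.
- screw: Upright steel press screw, 5 mm pitch: clockwise from above lowers screw and ram together 5 mm a turn. Ends in a 17 mm square, 23 mm long, the top 5 mm tapered to 11 mm. Origin: on the axis at the square's foot, middle of the top of a 34 mm collar on which the crank seats. z up; x, y square to the flats. 169 to 174 mm high at first; always clear above the crosshead.
- bushing: Black nylon flanged bushing, already started in the iron ring under the ram: flange 36 mm across and 4 mm thick, sleeve 26 mm. Origin: middle of the flange's underside. The ram, a 32 mm steel nose hung on the screw, starts clear above it and pushes it down; a press fit. 3 to 4 turns in all bring the flange down on the ring, and there the screw stops.
- bush_flange (a point): Middle of the underside of that bushing's flange, 6 to 8 mm above the ring's top at first; home when it lies on the ring.
- ring_top (a point): Middle of the top face of the iron ring (44 mm across, 26 mm high) fixed on the press's bed. The press is a grey bench press, base 130 x 190 mm and 18 mm thick, bolted down; its crosshead lies along the press's y axis (the axes of this point) and its column nuts, 66 mm either side of the screw, are 147 mm high.
- crank_socket (a point): Loose dark steel crank, about 0.3 kg, lying flat, handle up. This point: middle of its hub's underside (hub 36 x 36 x 26 mm with an 18.5 mm square hole right through). x runs along the arm (20 mm wide, 12 mm thick, underside flush with the hub's) to the handle 60 mm away; y square to it; the hole's sides run along x and y; z up.
- crank_grip (a point): Middle of the crank's upright black handle (22 mm across, 62 mm long), 60 mm along x and 45 mm above the socket point. The sleeve turns on its pin with some drag (0.05 N m): held fast, it lets the crank go round. Held by it, the hub droops less if gripped along the arm. Winding takes 2 to 4 N at the handle; firm is 12 N or more standing still, come up within an eighth of a turn; 30 N is forcing it.
- padlock: Silver padlock lying flat, 50 x 90 x 22 mm. Origin under its middle. Leave alone.
- butterfly_hinge: Brass butterfly hinge lying open, 50 x 56 x 7 mm. Origin under its middle. Leave alone.
- gate_ring: Iron gate ring, 60 mm across, with its eye bolt, lying, 15 mm high. Origin under its middle. Leave alone.
- spare_bushing: A spare black nylon bushing standing on its flange, 36 mm across, 24 mm high. Origin under its middle. Leave alone.
- wrench: Steel wrench lying, 170 mm long. Leave alone.
- grease_tin: Round tin, 72 mm across, 50 mm high. Origin under its middle. Leave alone.
- oil_bottle: Grey bottle, 52 mm across, 130 mm high. Origin under its middle. Leave alone.
Things that resemble listed ones, but are neither listed nor needed, are in the scene too. What is meant by the part that bears crank_socket is not brown, and is the smaller of those in its own colour. Leave any pink look-alike of the part that bears screw alone.

How it is judged (in metres and radians):
On the way, in this order (a step that is already met when the one before it is completed fails the run):
1. the crank sits fully down on the square end of the screw (horizontal distance between crank_socket and screw below 0.004 m and z of crank_socket in the frame of screw below 0.004 m and angle between crank_socket's own z axis and vertical below 0.15 rad), for 0.2 s.
2. the bushing is pressed home and the crank has come up firm (z of bush_flange in the frame of ring_top below 0.0006 m and contact force between crank and screw above 80 N), for 0.15 s.
At the end, for the whole second after the job is handed in: The bushing's flange is down on the ring (gap under 0.6 mm) and the crank sits fully down on the screw: within 4 mm of the collar and of the axis, tilted less than 0.15 rad, let go (all of step 1 and z of bush_flange in the frame of ring_top below 0.0006 m); the robot touches nothing.
It fails at once if the crank was forced: it pressed on the square with more than 320 N in all, about 32 N at the handle (contact force between crank and screw above 320 N).
It fails at once if the screw was turned with the crank riding more than 8 mm up off the collar, or off the square (z of crank_socket in the frame of screw above 0.008 m and angular speed of screw above 1 rad/s).
It fails at once if the gripper's fingers took hold of the screw itself (contact force between the fingers and screw above 5 N).
It fails at once if a bystander moved (distance of any of padlock, butterfly_hinge, gate_ring, spare_bushing, wrench, grease_tin, oil_bottle from where it was at the start of the episode above 0.02 m).
It also fails if it takes over 72 s, if anything falls off the work surface, if the arm or the gripper's body presses on something with over 40 N, if the wrist force passes 120 N, or if a joint passes its speed limit or range.

ROBOT

A 7-joint arm with a two-finger parallel gripper is mounted at the origin on the work surface. World frame = base frame: x ahead of the robot, y to its left, z up, the work surface at z = 0. Lengths are in mm, angles in rad, forces in N, time in s.
With the tool pointing down it reaches from about 425 to 925 mm from the base axis. Payload 6.8 kg.
Tool frame: the origin (TCP) lies at the very end of the fingers, on their centre line; the grasp point (between the pads) lies 19 mm behind it; z points along the fingers, y is the line along which they close (so a half turn about z gives the same grasp; the last joint's range is limited). The gripper opens to 85 mm and grips with 20 to 120 N. Pads are 22 mm wide; open, the fingers measure 114 mm over their backs; the gripper's body (76 mm by 85 mm) begins 54 mm behind the grasp point. The pads swing forward as they close: fully open they stand 13 mm farther back than shut.
Start: joints at [-1.323, 0.477, 0.022, 1.555, -0.011, 1.109, -0.083], TCP at [235.127, 632.743, 195.408] pointing down, gripper open.
Joint ranges: [-2.96, 2.96], [-0.34, 2.1], [-1.41, 1.46], [0.24, 2.44], [-1.37, 4.51], [0.17, 1.92], [-2.96, 2.96]. Speed limits (rad/s): [2.39, 2.39, 3.14, 3.14, 3.14, 3.14, 3.14].

INTERFACE

Orientations are given as a 3x3 rotation matrix whose columns are the frame's x, y, z axes.
In Python, from bench import move_ptp, move_linear, move_j, grip, hold, inverse_kinematics, state, read_camera, camera_info, Unreachable, finish_job gives the robot as it stands. The module is installed in compiled form; this text tells all that it offers. Calls block until the motion is done:
- move_ptp(position, orientation): joint-space move of the TCP to a pose.
- move_linear(position, orientation=None, rate=150, force_limit=None): straight line of the TCP; orientation=None keeps the orientation; rate is the mean speed in mm/s. With force_limit (N) it stops when the force on the tool has changed by that much, and returns True; else False.
- move_j(angles): joint-space move.
- grip(opening): finger opening in mm; the grip force is fixed at half the most; returns when the fingers have stopped.
- hold(seconds).
- inverse_kinematics(position, orientation): joint angles nearest the present ones, or None.
- state(): the state.
- read_camera(name): name is "side" or "top" or "wrist"; returns the picture (400x640x3 uint8, blue, green, red); there is no depth.
- camera_info(name): a dict with "fov_y" (degrees; the focal length in pixels is half the picture's height over the tangent of half this angle, whatever the lens; pixels are square), "cx", "cy" (the principal point, pixels), "k1" (the pictures are not rectified: a ray, as slopes to the right and down, at radius r is drawn at 1 + k1 r^2 times it, then the intrinsics apply), "eye" and "rotation" of the camera in the world. Camera axes: x right, y up, looking along -z (the intrinsics and any distortion apply to the point x, -y, -z); pixel columns grow to the right and rows downward; lengths in mm; the calibration is good to about 2 mm. A picture is of the moment at which its call begins: read the wrist's pose just before it. camera_info takes no time and is no camera call; for the wrist camera it gives the pose at the moment of the call.
A pose or a line that the arm cannot do raises Unreachable and nothing moves.
- finish_job(): hands the job in; it is judged then, once.
The state is a dict: "time_s": time; "joints": joint angles; "joint_velocities": joint speeds; "joint_efforts": joint torques, N m; "position": TCP position; "tcp_rot": TCP orientation; "wrist_force": force on the tool from outside, world axes, zero at the start; "wrist_torque": the same for the moment, N m; "finger_gap": finger opening in mm; "grasp_force": force on a finger pad.
Only numpy, scipy, OpenCV 4.12 (cv2) and the standard library are available. Lean on these libraries where they do the work, as an engineer would, in place of code of your own. Each camera call takes 0.05 s, during which the arm holds its last target. There are 200 camera calls.

## Working session

There is one attempt and no reset: what is moved stays moved. The work goes in short steps, each a Python script; the robot and the scene stay as the last script left them, time stands still between calls to the robot, and variables do not carry over. Pictures are saved under pics/ and viewed, at most 10 in all, crops included, and the job is handed in when it is done.

```bash
mkdir -p pics
cat > h.py <<'E'
import numpy as np, cv2
from bench import *
def ray(ci,u,v):
    f=200/np.tan(np.radians(ci["fov_y"])/2)
    d=np.array([(u-ci["cx"])/f,(v-ci["cy"])/f]); p=d.copy()
    for _ in range(30): p=d/(1+ci["k1"]*(p@p))
    r=np.array(ci["rotation"])@np.array([p[0],-p[1],-1.0])
    return np.array(ci["eye"]),r
def px2z(ci,u,v,z):
    e,r=ray(ci,u,v); return e+r*(z-e[2])/r[2]
def proj(ci,P):
    f=200/np.tan(np.radians(ci["fov_y"])/2)
    q=np.array(ci["rotation"]).T@(np.array(P,float)-np.array(ci["eye"]))
    s=np.array([q[0],-q[1]])/-q[2]; s=s*(1+ci["k1"]*(s@s))
    return np.array([ci["cx"],ci["cy"]])+f*s
def tri(obs):
    A=np.zeros((3,3));b=np.zeros(3)
    for ci,u,v in obs:
        e,r=ray(ci,u,v); r=r/np.linalg.norm(r); M=np.eye(3)-np.outer(r,r); A+=M;b+=M@e
    return np.linalg.solve(A,b)
def R(yaw): # tool down, tool y axis (closing) at world yaw angle
    y=np.array([np.cos(yaw),np.sin(yaw),0]); z=np.array([0,0,-1.]); return np.stack([np.cross(y,z),y,z],1)
E
python3 - <<'E'
from h import *
for n in ("top","side"):
    im=read_camera(n); cv2.imwrite(f"pics/{n}0.png",im); print(n,camera_info(n))
a=cv2.imread("pics/top0.png");b=cv2.imread("pics/side0.png")
cv2.imwrite("pics/top0b.png",cv2.resize(a,(800,500),interpolation=cv2.INTER_CUBIC))
cv2.imwrite("pics/side0b.png",cv2.resize(b,(800,500),interpolation=cv2.INTER_CUBIC))
print(state())
E
```

```text
top {'fov_y': 48.55455592183477, 'cx': 322.60204727541793, 'cy': 198.63318277907942, 'k1': 0.012578265840942208, 'eye': array([ 256.35215569,    4.32385776, 1527.27478738]), 'rotation': array([[ 0.04670965,  0.97708064, -0.20768156],
       [-0.99890576,  0.04520142, -0.01200449],
       [-0.00234186,  0.20801503,  0.97812283]])}
side {'fov_y': 52.80857926728694, 'cx': 320.5783173627224, 'cy': 197.14696106769412, 'k1': -0.0069855708172333435, 'eye': array([ 350.66158521, -659.98479211,  904.08828717]), 'rotation': array([[ 0.95789485,  0.22216823, -0.18187562],
       [-0.2863796 ,  0.69385523, -0.66072055],
       [-0.02059576,  0.68498627,  0.7282648 ]])}
{'time_s': 0.1, 'joints': array([-1.32309297,  0.47773991,  0.02238485,  1.55632841, -0.01150873,
        1.10928054, -0.08308863]), 'joint_velocities': array([ 0.00096833, -0.00242951, -0.00015243, -0.00193822,  0.00125755,
       -0.00055316, -0.00099594]), 'joint_efforts': array([ 4.08251683e-03, -5.97764289e+01,  1.61331754e+00, -2.81956297e+01,
        1.27373741e-02,  5.10539277e-03,  4.66857409e-05]), 'position': array([234.96733959, 632.17104071, 194.51892839]), 'tcp_rot': array([[-9.37363584e-01,  3.48352286e-01, -4.43178236e-04],
       [ 3.48352544e-01,  9.37362285e-01, -1.56597343e-03],
       [-1.30091861e-04, -1.62226874e-03, -9.99998676e-01]]), 'wrist_force': array([ 0.35727286,  0.1524277 , -0.84710599]), 'wrist_torque': array([ 0.00306643, -0.02985224, -0.00734871]), 'grasp_force': 0.0, 'finger_gap': 85.02733488535196}
```

View pics/top0b.png

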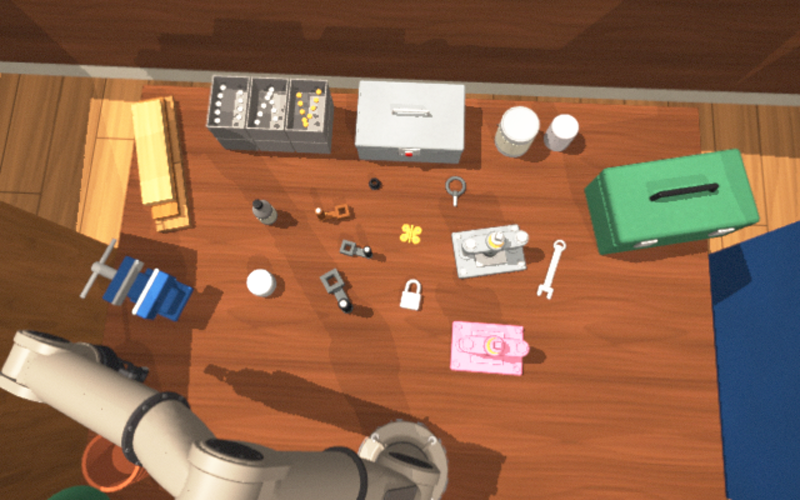

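View pics/side0b.png

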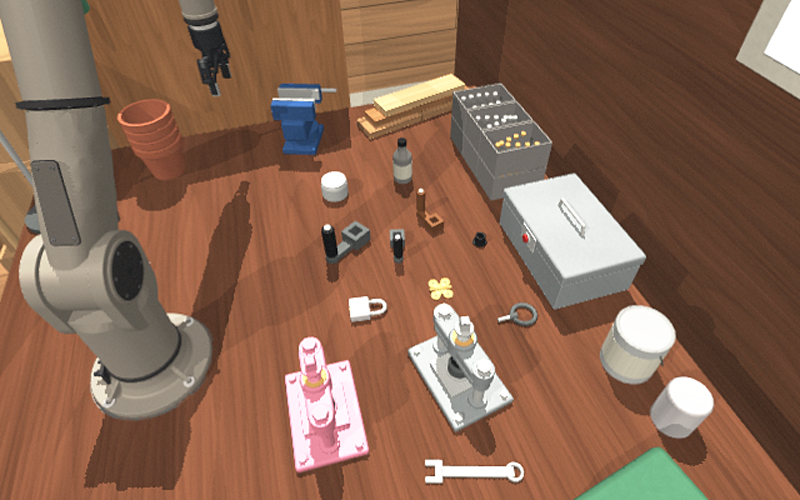

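Candidates for the crank are brown (332,212), small dark (355,249) and large dark (338,290) in the top picture. The small dark one fits, being not brown and the smaller of the dark pair. The grey press at (490,248) is the one, and pink is the look-alike. I'll confirm with wrist close-ups.

Run:
```python
from h import *
t=camera_info("top")
c=px2z(t,355/1.25,249/1.25,10); s=px2z(t,496/1.25,240/1.25,190); print("crank",c,"screw",s)
w=camera_info("wrist"); st=state()
print("wrist cam rel tool:",np.array(st["tcp_rot"]).T@(w["eye"]-st["position"]), np.array(st["tcp_rot"]).T@w["rotation"], w["fov_y"])
print(st["tcp_rot"])
for yaw in (0,np.pi/2,-np.pi/2,np.pi):
    print(yaw,inverse_kinematics([c[0],c[1],300],R(yaw)),inverse_kinematics([s[0],s[1],380],R(yaw)))
```

```text
crank [570.24576014 157.72656213  10.        ] screw [ 571.82638018 -207.36944283  190.        ]
wrist cam rel tool: [ 8.32069240e+01 -1.28396398e-01 -1.78303505e+02] [[-1.20687058e-04  9.46763384e-01  3.21930242e-01]
 [ 9.99999871e-01 -4.48539295e-05  5.06796438e-04]
 [ 4.94256147e-04  3.21930262e-01 -9.46763256e-01]] 69.44472161132202
[[-9.37363584e-01  3.48352286e-01 -4.43178236e-04]
 [ 3.48352544e-01  9.37362285e-01 -1.56597343e-03]
 [-1.30091861e-04 -1.62226874e-03 -9.99998676e-01]]
0 [-0.81728615  0.28008071  0.56131272  1.65746113 -0.15573819  1.24894671
 -0.22410209] [-0.51823378  0.39249008  1.09055444  1.50682728 -0.34859923  1.45324358
  0.58179382]
1.5707963267948966 [-0.60761563  0.26096947  0.29086375  1.64414447 -0.07810597  1.24789829
  1.26954603] [-0.49904199  0.37792356  1.05205167  1.50592849 -0.32876224  1.44817974
  2.13342609]
-1.5707963267948966 [-0.96623597  0.31134661  0.76613025  1.66597125 -0.22532593  1.25538005
 -1.72449975] [-0.56296828  0.43766417  1.19279547  1.50883424 -0.40703731  1.47059661
 -0.93305232]
3.141592653589793 [-0.3886477   0.25999376  0.01670103  1.62916156 -0.00452032  1.25247503
  2.77049953] [-0.59450454  0.48791871  1.28581322  1.51016707 -0.46817284  1.49268496
 -2.44610524]
```

Run:
```python
from h import *
import pickle
D={}
def shot(k,p,yaw):
    move_ptp(p,R(yaw)); hold(0.3); st=state(); ci=camera_info("wrist"); im=read_camera("wrist")
    D[k]=ci; cv2.imwrite(f"pics/{k}.png",im); print(k,st["position"],st["time_s"],st["joints"].round(2))
shot("cA",[570,158,180],np.pi/2)
shot("cB",[570,158,180],-np.pi/2)
shot("sB",[572,-207,330],-np.pi/2)
shot("sA",[572,-207,330],np.pi/2)
pickle.dump(D,open("D.pkl","wb"))
rows=[np.hstack([cv2.imread(f"pics/{k}.png") for k in r]) for r in (("cA","cB"),("sA","sB"))]
cv2.imwrite("pics/m.png",cv2.resize(np.vstack(rows),(800,500),interpolation=cv2.INTER_AREA))
```

```text
cA [569.91059985 158.45345306 179.98267084] 2.4833 [-0.57  0.36  0.24  1.79 -0.1   1.    1.29]
cB [570.0260193  157.98119832 180.01808302] 3.0833 [-0.57  0.36  0.24  1.79 -0.1   1.    1.29]
sB [ 572.02667987 -206.80221084  329.90578855] 5.5083 [-0.29  0.32  0.7   1.58 -0.21  1.32 -1.13]
sA [ 571.9943815  -206.9673251   329.97407447] 6.1083 [-0.29  0.32  0.7   1.58 -0.21  1.32 -1.13]
```

View pics/m.png

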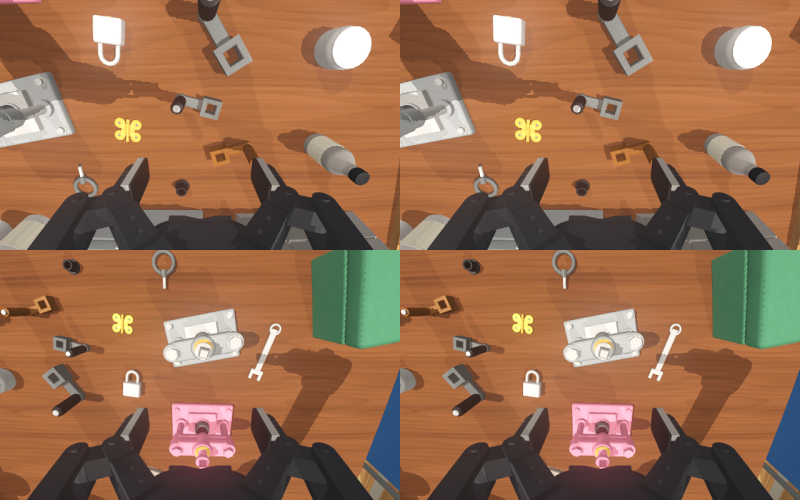

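Top-left panel (cA): the target crank is at about (195,106), with a brown crank at (230,155), a larger dark crank at (230,50), and nothing else close. Bottom-left panel (sA): the grey press is at (203,337), and its square shows at (203,350). I'll enlarge both.

Run:
```python
import cv2,numpy as np
a=cv2.imread("pics/cA.png")[135:205,265:365]; b=cv2.imread("pics/sA.png")[90:190,255:395]
f=lambda i,s:cv2.resize(i,None,fx=s,fy=s,interpolation=cv2.INTER_CUBIC)
A=f(a,4);B=f(b,4)
H=max(A.shape[0],B.shape[0]); pad=lambda i:np.vstack([i,np.zeros((H-i.shape[0],i.shape[1],3),np.uint8)])
m=np.hstack([pad(A)[:, :400],pad(B)]); print(m.shape)
cv2.imwrite("pics/z1.png",cv2.resize(f(a,8),(800,560))); cv2.imwrite("pics/z2.png",cv2.resize(b,(800,571),interpolation=cv2.INTER_CUBIC))
```

```text
(400, 960, 3)
```

View pics/z1.png

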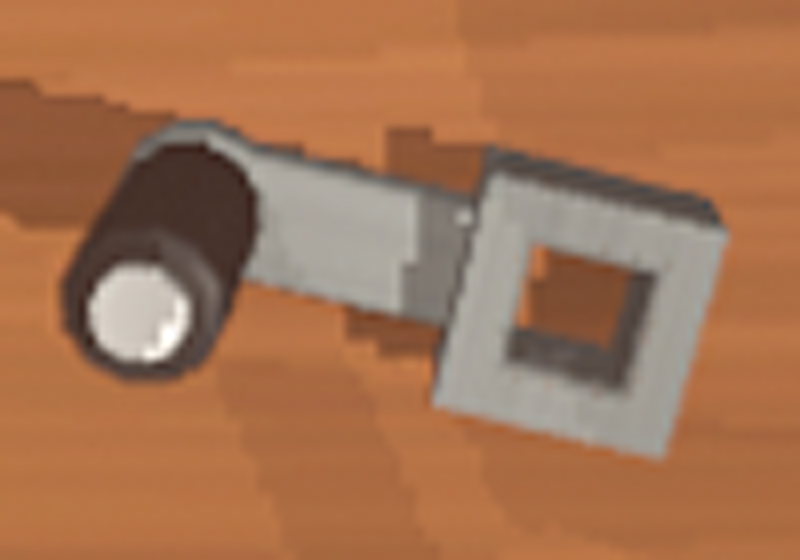

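View pics/z2.png

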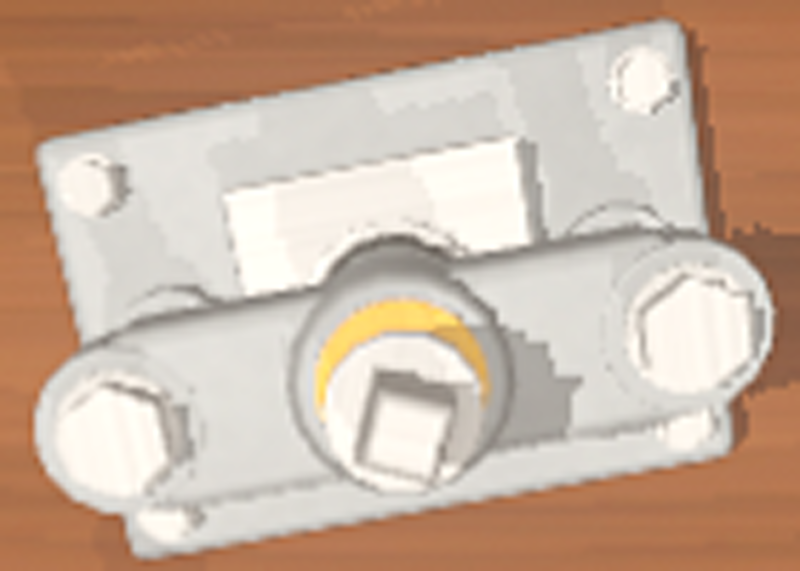

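Run:
```python
from h import *
import pickle
D=pickle.load(open("D.pkl","rb"))
c=[px2z(D["cA"],265+u/8-.5+.06,135+v/8-.5+.06,26)[:2] for u,v in ((490,172),(727,235),(665,460),(433,405))]
print("hub corners",np.round(c,1),"mean",np.mean(c,0)); c=np.array(c); print("sides",np.linalg.norm(c-np.roll(c,-1,0),axis=1))
h=px2z(D["cA"],265+138/8,135+312/8,76)[:2]; print("handle",h,"dist",np.linalg.norm(h-c.mean(0)))
d=h-c.mean(0); print("yaw handle",np.degrees(np.arctan2(d[1],d[0])))
for k in range(4):
    e=c[(k+1)%4]-c[k]; print("edge yaw",np.degrees(np.arctan2(e[1],e[0])))
k=5.714
s=px2z(D["sA"],255+402/k,90+412/k,171.5); print("screw collar",s)
n=[px2z(D["sA"],255+u/k,90+v/k,147) for u,v in ((113,437),(693,335))]; print("nuts",n)
st=state(); T=np.array(st["tcp_rot"]); print(T[:,0])
p=s-83*T[:,0]; p[2]=240
for i,dp in enumerate((0,1)):
    q=p+dp*np.array(T[:,1])*55
    move_linear(q); hold(.25); D[f"t{i}"]=camera_info("wrist"); im=read_camera("wrist"); cv2.imwrite(f"pics/t{i}.png",im)
    u=proj(D[f"t{i}"],s+[0,0,10]); print(u); x,y=(u-[35,35]).astype(int); cr=im[y:y+70,x:x+70]; print("crop",x,y)
    cv2.imwrite(f"pics/t{i}c.png",cv2.resize(cr,(400,400),interpolation=cv2.INTER_CUBIC))
cv2.imwrite("pics/tt.png",np.hstack([cv2.imread("pics/t0c.png"),cv2.imread("pics/t1c.png")]))
pickle.dump(D,open("D.pkl","wb")); print(state()["time_s"],state()["joints"])
```

```text
hub corners [[550.4 165.3]
 [559.7 200.1]
 [594.4 192.1]
 [585.7 157. ]] mean [572.58002064 178.65087247]
sides [36.02617435 35.58964522 36.151807   36.26605626]
handle [559.10710743 120.51286813] dist 59.678697537971914
yaw handle -103.047425527409
edge yaw 75.07404686730827
edge yaw -13.007504012838272
edge yaw -103.847378319149
edge yaw 166.76824536258263
screw collar [ 582.63328148 -213.81646812  171.5       ]
nuts [array([ 571.74223272, -149.63501923,  147.        ]), array([ 594.62777895, -278.14712448,  147.        ])]
[ 9.99999999e-01 -3.28648257e-05 -3.39961691e-05]
[319.54772043  98.83613605]
crop 284 63
[250.89407326  98.4510382 ]
crop 215 63
8.2 [-0.18692864  0.30460575  0.7156224   1.80154397 -0.22117882  1.11704136
 -0.96564961]
```

View pics/tt.png

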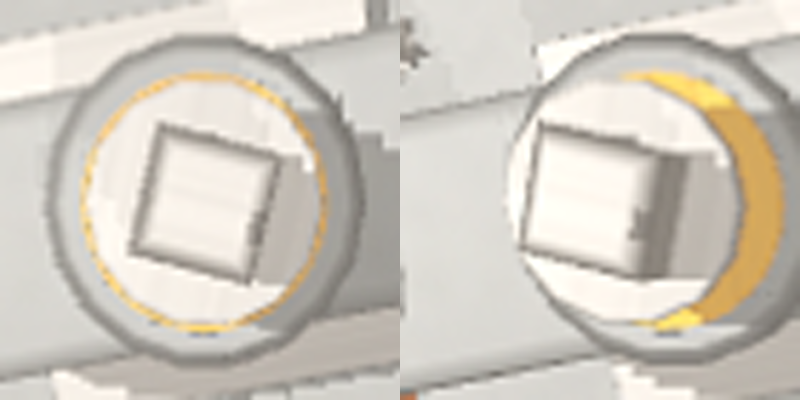

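Run:
```python
from h import *
import pickle
D=pickle.load(open("D.pkl","rb")); k=400/70
c=np.array([px2z(D["t0"],284+u/k-.4,63+v/k-.4,189.5)[:2] for u,v in ((160,122),(280,155),(250,282),(130,252))])
print(c.mean(0),np.linalg.norm(c-np.roll(c,-1,0),axis=1)); 
for i in range(4):
    e=c[(i+1)%4]-c[i]; print("edge",np.degrees(np.arctan2(e[1],e[0]))%90)
print("collar t0",px2z(D["t0"],284+204/k-.4,63+202/k-.4,171.5))
# collar in t1: left 508 right 742 -> minus 400 ; top 78 bottom 328
print("collar t1",px2z(D["t1"],215+226/k-.4,63+203/k-.4,171.5))
print("tri",tri([(D["t0"],284+204/k-.4,63+202/k-.4),(D["t1"],215+226/k-.4,63+203/k-.4)]))
print("top", tri([(D["t0"],284+205/k-.4,63+203/k-.4),(D["t1"],215+(190)/k-.4,63+200/k-.4)]))
s=np.array([583,-214])
q0=state()["joints"]
for a in range(0,360,45):
    p=s+60*np.array([np.cos(np.radians(a)),np.sin(np.radians(a))])
    print(a,[None if (r:=inverse_kinematics([*p,195],R(np.radians(y)))) is None else r.round(2)[[0,2,3,4,5,6]] for y in (-13-1,-103)])
```

```text
[ 583.10258875 -213.76093345] [16.21362135 16.55097144 16.48298434 16.8267364 ]
edge 75.46451637767545
edge 76.71842800090442
edge 76.43597830343788
edge 75.78865593438333
collar t0 [ 583.30761975 -213.61516527  171.5       ]
collar t1 [ 582.86913316 -214.21964921  171.5       ]
tri [ 583.09062878 -213.61402503  168.70997253]
top [ 583.20766185 -213.76183342  191.13826301]
0 [array([-0.03,  0.37,  1.57, -0.19,  1.11,  0.14]), array([-0.23,  0.69,  1.58, -0.38,  1.14, -1.25])]
45 [array([-0.09,  0.37,  1.64, -0.18,  1.08,  0.08]), array([-0.31,  0.68,  1.66, -0.35,  1.1 , -1.32])]
90 [array([-0.13,  0.38,  1.76, -0.16,  1.04,  0.05]), array([-0.36,  0.69,  1.77, -0.3 ,  1.06, -1.36])]
135 [array([-0.12,  0.4 ,  1.84, -0.14,  1.02,  0.09]), array([-0.36,  0.71,  1.85, -0.27,  1.03, -1.34])]
180 [array([-0.05,  0.41,  1.85, -0.14,  1.02,  0.17]), array([-0.29,  0.72,  1.86, -0.27,  1.03, -1.25])]
225 [array([ 0.02,  0.41,  1.77, -0.17,  1.04,  0.25]), array([-0.2 ,  0.72,  1.78, -0.32,  1.06, -1.16])]
270 [array([ 0.06,  0.39,  1.66, -0.19,  1.08,  0.26]), array([-0.16,  0.72,  1.67, -0.37,  1.1 , -1.14])]
315 [array([ 0.03,  0.38,  1.57, -0.2 ,  1.11,  0.22]), array([-0.17,  0.71,  1.59, -0.39,  1.14, -1.18])]
```

Run:
```python
from h import *
yaw=np.radians(-103.7); T=R(yaw)
h=np.array([558.6,120.4])
st=state(); move_linear([*st["position"][:2],280]) 
move_ptp([*h,150],T); grip(44); 
print("gap",state()["finger_gap"],state()["tcp_rot"].round(3)[:,1])
print(move_linear([*h,31],rate=80,force_limit=6)); print(state()["position"],state()["time_s"])
grip(10); st=state(); print(st["finger_gap"],st["grasp_force"],st["position"],st["wrist_force"])
p=st["position"].copy(); p[2]=90; move_linear(p,rate=80); hold(.3)
st=state(); print(st["finger_gap"],st["wrist_force"],st["wrist_torque"],st["time_s"])
d=dict(t=read_camera("side"),w=read_camera("wrist")); ci=camera_info("side")
u=proj(ci,[565,150,60]); x,y=(u-[50,40]).astype(int); 
a=cv2.resize(d["t"][y:y+75,x:x+100],(400,300),interpolation=cv2.INTER_CUBIC); b=cv2.resize(d["w"],(400,250))
cv2.imwrite("pics/g.png",np.vstack([a,b]))
```

```text
gap 44.11219206947235 [-0.237 -0.971 -0.   ]
False
[558.97961171 120.47955315  31.46414565] 12.2667
18.540873481590317 58.51704955101013 [559.02644377 120.53878057  31.62496249] [-1.63031057 -0.58462756  5.12424237]
18.51729268321726 [-0.38425716  0.01263466 -2.42152397] [-0.09599932  0.05060227  0.0409825 ] 13.8167
```

View pics/g.png

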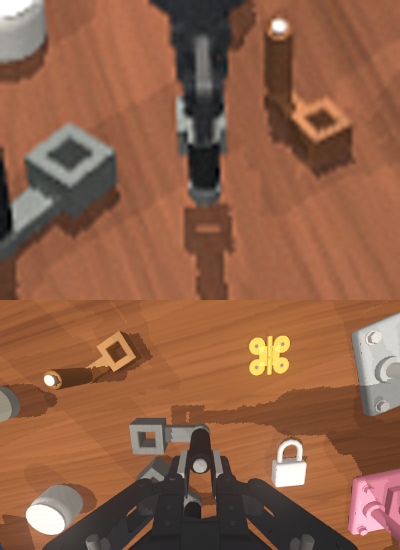

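The crank is held by its handle, clear of the table and roughly level. Now I'll hover it over the screw and look.

Run:
```python
from h import *
import pickle
T=R(np.radians(-103.7))
p=state()["position"]; move_linear([*p[:2],270],rate=200)
move_ptp([569.3,-272,270],T); move_linear([569.3,-272,238],rate=80); hold(.4)
st=state(); print(st["position"],st["time_s"],st["joints"].round(2)); ci=camera_info("wrist"); im=read_camera("wrist"); si=read_camera("side"); pickle.dump(ci,open("hov.pkl","wb"))
cv2.imwrite("pics/hovw.png",im); cs=camera_info("side")
u=proj(ci,[583.1,-213.8,225]); x,y=(u-[50,50]).astype(int); x=max(x,0);print("w crop",x,y,u)
a=cv2.resize(im[y:y+100,x:x+100],(400,400),interpolation=cv2.INTER_CUBIC)
u=proj(cs,[583.1,-213.8,205]); x,y=(u-[35,35]).astype(int); print("s crop",x,y)
b=cv2.resize(si[y:y+70,x:x+70],(400,400),interpolation=cv2.INTER_CUBIC)
cv2.imwrite("pics/hov.png",np.hstack([a,b]))
```

```text
[ 569.40392915 -272.08514726  238.24285084] 17.375 [-0.25  0.47  0.85  1.66 -0.38  1.18 -1.12]
w crop 186 169 [236.79416129 219.7985396 ]
s crop 337 218
```

View pics/hov.png

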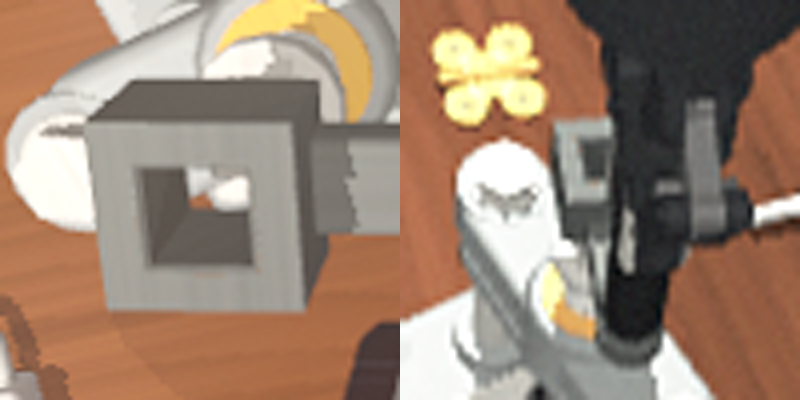

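Run:
```python
from h import *
import pickle
from scipy.optimize import least_squares
from scipy.spatial.transform import Rotation as Ro
ci=pickle.load(open("hov.pkl","rb"))
px=np.array([(88,125),(297,122),(305,310),(105,310),(137,168),(252,167),(252,266),(149,266)])/4-.375+[186,169]
# image right = toward handle (crank +x); image up = tool +x (away from base)
a=18;b=9.25
# crank yaw ~ -103.8: crank x=(-.24,-.97), y=(.97,-.24) ; image up is +tool x ~ +crank y
L=np.array([(-a,a,26),(a,a,26),(a,-a,26),(-a,-a,26),(-b,b,26),(b,b,26),(b,-b,26),(-b,-b,26)])
def f(p,fixz=None):
    M=Ro.from_euler("zyx",[p[3],p[4],p[5]]).as_matrix()
    return np.concatenate([*(proj(ci,M@l+p[:3])-q for l,q in zip(L,px)), [(p[2]-206.5)/2, p[5]/.03]])
r=least_squares(f,[583,-214,206,np.radians(-103.8),0,0]); p=r.x
print("socket",p[:3],np.degrees(p[3:]),"resid",np.abs(r.fun).max().round(2))
```

```text
socket [ 583.21258603 -214.15154789  206.01976683] [-104.72516119    0.22599082    1.16357969] resid 1.23
```

The hub is within 0.4 mm of the axis and about 1° of square, so I can lower it.

Run:
```python
from h import *
p=np.array([569.3,-271.7,198.])
print(move_linear(p,rate=30,force_limit=12)); hold(.3)
st=state(); print(st["position"],st["wrist_force"],st["wrist_torque"],st["finger_gap"],st["time_s"])
```

```text
True
[ 569.44410241 -273.44182845  203.72227294] [-1.55408009 -0.72740879  5.19933141] [0.14167737 0.1536705  0.03159505] 18.696882196515542 18.85
```

Run:
```python
from h import *
st=state(); p=st["position"].copy(); p[2]-=6
print(move_linear(p,rate=20,force_limit=20)); hold(.2)
st=state(); print(st["position"],st["wrist_force"],st["wrist_torque"],st["time_s"])
im=read_camera("wrist"); si=read_camera("side"); ci=camera_info("wrist"); cs=camera_info("side")
u=proj(ci,[583.1,-213.8,195]); x,y=(u-[50,50]).astype(int)
a=cv2.resize(im[y:y+100,x:x+100],(400,400),interpolation=cv2.INTER_CUBIC)
u=proj(cs,[583.1,-213.8,180]); x,y=(u-[35,35]).astype(int)
b=cv2.resize(si[y:y+70,x:x+70],(400,400),interpolation=cv2.INTER_CUBIC)
cv2.imwrite("pics/seat.png",np.hstack([a,b]))
```

```text
False
[ 571.42247742 -275.93145292  201.70221696] [-1.60856553 -0.36102372 17.70154216] [0.43640306 0.40934432 0.05140416] 19.4417
```

View pics/seat.png

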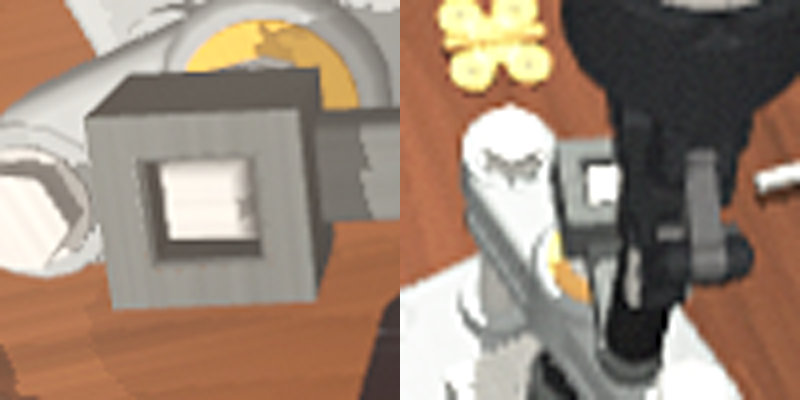

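The crank is seated, with the square showing just below the hub's top at about (208,200). The arm is compliant at roughly 4 N/mm. I'll start winding with force monitoring.

```bash
cat > wind.py <<'E'
from h import *
import json,os
C=np.array([583.1,-213.8]); T=R(np.radians(-103.7)); TH0=-103.5
def load(): return json.load(open("w.json")) if os.path.exists("w.json") else dict(th=0.0,zb=202.3)
def wind(total,step,rate,fmax,every=4,stopF=10):
    S=load(); n=0; end=S["th"]+total
    while S["th"]<end-1e-6:
        S["th"]+=step; a=np.radians(TH0-S["th"]); t=np.array([np.sin(a),-np.cos(a)]); r=np.array([np.cos(a),np.sin(a)])
        p=C+60*r; hit=move_linear([*p,S["zb"]-5*S["th"]/360],T,rate=rate,force_limit=fmax)
        st=state(); F=st["wrist_force"]; ft=-F[:2]@t; fr=F[:2]@r
        S["zb"]+=float(np.clip(.04*(F[2]-5),-.4,.4))
        n+=1
        q=st["position"][:2]-C; act=np.degrees(np.arctan2(q[1],q[0]))
        lag=(act-(TH0-S["th"])+180)%360-180
        if n%every==0 or hit or ft>stopF: print(f"th{S['th']:.0f} ft{ft:.1f} fr{fr:.1f} fz{F[2]:.1f} lag{lag:.1f} R{np.hypot(*q):.1f} z{st['position'][2]:.1f} zb{S['zb']:.2f} t{st['time_s']:.1f} hit{hit}",flush=True)
        if hit or ft>stopF: break
    json.dump(S,open("w.json","w"))
E
python3 -c "
from wind import *
wind(90,15,60,14,every=1)"
```

```text
th15 ft2.2 fr-0.3 fz3.6 lag4.7 R60.8 z204.1 zb202.24 t19.8 hitTrue
```

```bash
python3 -c "
from wind import *
wind(75,15,70,14,every=1)"
```

```text
th30 ft1.4 fr3.5 fz7.8 lag1.1 R61.2 z203.1 zb202.35 t20.3 hitFalse
th45 ft0.1 fr3.9 fz8.0 lag1.0 R61.3 z202.7 zb202.47 t20.7 hitFalse
th60 ft0.6 fr4.5 fz8.7 lag0.9 R61.4 z202.3 zb202.62 t21.0 hitFalse
th75 ft0.1 fr5.6 fz9.4 lag0.6 R61.4 z202.0 zb202.80 t21.4 hitFalse
th90 ft-0.1 fr5.6 fz10.0 lag0.3 R61.4 z201.8 zb203.00 t21.8 hitFalse
```

```bash
sed -i 's/p=C+60\*r/p=C+61*r/' wind.py; python3 -c "
from wind import *
wind(360,20,110,14,every=3)"
```

```text
th150 ft-0.8 fr1.8 fz6.6 lag-0.9 R61.4 z201.4 zb203.16 t22.8 hitFalse
th210 ft-0.5 fr3.5 fz5.6 lag-0.5 R61.5 z200.9 zb203.33 t23.8 hitFalse
th270 ft-1.0 fr3.5 fz4.9 lag-0.6 R61.3 z200.1 zb203.30 t24.9 hitFalse
th330 ft-0.7 fr1.8 fz7.1 lag-0.5 R61.0 z199.1 zb203.50 t25.9 hitFalse
th390 ft-0.6 fr1.6 fz7.1 lag-0.9 R60.8 z198.2 zb203.76 t26.9 hitFalse
th450 ft-0.8 fr1.0 fz3.3 lag-1.5 R61.5 z197.1 zb203.77 t27.9 hitFalse
```

```bash
python3 -c "
from wind import *
wind(440,20,110,12,every=3,stopF=8)"
```

```text
th510 ft-0.4 fr2.9 fz5.3 lag8.8 R61.0 z196.8 zb203.63 t28.8 hitTrue
```

```bash
python3 -c "
from wind import *
wind(60,10,70,12,every=1,stopF=9)"
```

```text
th520 ft0.4 fr3.8 fz5.6 lag-0.0 R60.8 z196.8 zb203.65 t29.3 hitFalse
th530 ft0.1 fr2.4 fz6.6 lag-0.2 R60.8 z196.7 zb203.71 t29.6 hitFalse
th540 ft1.6 fr2.0 fz5.7 lag-0.3 R60.8 z196.6 zb203.74 t29.9 hitFalse
th550 ft0.9 fr3.3 fz5.6 lag-0.3 R60.9 z196.5 zb203.77 t30.2 hitFalse
th560 ft1.9 fr2.3 fz5.8 lag-0.3 R60.9 z196.4 zb203.80 t30.5 hitFalse
th570 ft0.8 fr2.5 fz4.6 lag-0.3 R61.0 z196.2 zb203.78 t30.8 hitFalse
```

```bash
python3 -c "
from wind import *
wind(450,15,80,14,every=3,stopF=9)"
```

```text
th615 ft-0.2 fr3.3 fz4.2 lag-0.5 R61.1 z195.6 zb203.80 t31.8 hitFalse
th660 ft0.5 fr3.8 fz5.0 lag-0.7 R61.1 z194.7 zb203.74 t32.9 hitFalse
th705 ft0.2 fr2.3 fz6.6 lag-0.4 R60.8 z194.1 zb203.95 t33.9 hitFalse
th750 ft-0.5 fr0.8 fz5.2 lag-0.8 R60.8 z193.4 zb204.05 t35.0 hitFalse
th795 ft0.1 fr0.8 fz2.3 lag-0.6 R61.0 z192.7 zb203.75 t36.0 hitFalse
th840 ft-0.5 fr2.2 fz4.3 lag-0.6 R61.2 z192.0 zb203.57 t37.1 hitFalse
th885 ft1.0 fr2.7 fz6.5 lag-0.2 R60.9 z191.7 zb203.70 t38.1 hitFalse
th930 ft1.9 fr1.7 fz5.2 lag-0.2 R61.3 z191.1 zb203.81 t39.2 hitFalse
th975 ft0.4 fr3.1 fz5.2 lag-0.3 R61.3 z190.5 zb203.76 t40.2 hitFalse
th1020 ft2.0 fr2.8 fz6.2 lag-0.2 R61.2 z189.7 zb203.80 t41.3 hitFalse
```

```bash
python3 -c "
from wind import *
wind(420,9,50,11,every=3,stopF=7)"
```

```text
th1047 ft1.9 fr2.2 fz5.2 lag0.1 R60.9 z189.4 zb203.84 t42.3 hitFalse
th1074 ft3.1 fr0.9 fz6.2 lag0.0 R60.8 z189.0 zb203.93 t43.3 hitFalse
th1101 ft1.6 fr-0.8 fz4.1 lag-0.3 R61.0 z188.5 zb203.89 t44.4 hitFalse
th1128 ft2.1 fr-1.0 fz3.3 lag-0.2 R61.1 z188.0 zb203.64 t45.4 hitFalse
th1155 ft1.1 fr1.3 fz4.3 lag-0.2 R61.3 z187.5 zb203.45 t46.4 hitFalse
th1182 ft2.4 fr1.9 fz5.4 lag-0.8 R61.6 z186.9 zb203.47 t47.4 hitFalse
th1209 ft2.0 fr-0.5 fz5.0 lag-0.5 R61.7 z186.6 zb203.45 t48.5 hitFalse
th1236 ft1.3 fr-1.2 fz6.9 lag0.1 R61.7 z186.3 zb203.65 t49.5 hitFalse
th1263 ft3.0 fr-2.2 fz5.9 lag0.7 R61.9 z186.0 zb203.79 t50.5 hitFalse
th1290 ft2.9 fr-0.4 fz5.6 lag1.4 R62.2 z185.5 zb203.89 t51.5 hitFalse
th1317 ft2.9 fr1.3 fz5.0 lag2.1 R62.2 z185.2 zb203.94 t52.6 hitFalse
th1344 ft1.9 fr3.8 fz4.4 lag-0.4 R61.3 z185.4 zb203.80 t53.6 hitFalse
th1371 ft1.5 fr2.6 fz3.8 lag-0.3 R61.3 z184.9 zb203.74 t54.6 hitFalse
th1398 ft9.4 fr2.2 fz6.9 lag3.6 R60.6 z185.1 zb203.87 t55.6 hitFalse
```

It's coming up firm, so I'll take small steps to about 16 N and hold.

```bash
python3 -c "
from wind import *
wind(14,2,20,12,every=1,stopF=15)
for _ in range(2):
    hold(.15); st=state(); F=st['wrist_force']; print(F.round(1),np.hypot(*F[:2]),st['position'].round(1),st['time_s'])
"
```

```text
th1400 ft10.6 fr0.7 fz5.8 lag4.4 R60.4 z185.3 zb203.90 t55.9 hitFalse
th1402 ft11.3 fr0.7 fz5.9 lag5.2 R60.3 z185.4 zb203.94 t56.2 hitFalse
th1404 ft13.9 fr0.1 fz6.9 lag5.9 R60.1 z185.6 zb204.02 t56.4 hitFalse
th1406 ft14.8 fr-0.0 fz6.4 lag6.6 R59.9 z185.7 zb204.07 t56.7 hitFalse
th1408 ft16.7 fr0.1 fz5.8 lag7.2 R59.7 z186.0 zb204.10 t56.9 hitFalse
[15.8  5.6  5.4] 16.818923519206706 [ 609.  -267.6  186. ] 57.0833
[15.6  5.6  6.1] 16.60310935070228 [ 609.1 -267.6  186. ] 57.2333
```

Firm at about 16.7 N standing still. I'll ease off, press lightly to seat the crank, release, retreat and check.

Run:
```python
from wind import *
st=state(); p=st["position"].copy(); 
move_linear([p[0],p[1],p[2]-1.5],T,rate=30); st=state(); print(st["position"].round(1),st["wrist_force"].round(1))
move_linear([p[0]-.5,p[1]-.2,p[2]-4],T,rate=30); hold(.2); st=state(); print(st["position"].round(1),st["wrist_force"].round(1))
move_linear([p[0],p[1],p[2]-1],T,rate=40)
grip(44); st=state(); print(st["finger_gap"],st["wrist_force"].round(1),st["position"].round(1))
q=st["position"].copy(); print(move_linear([q[0],q[1],290],T,rate=150))
# camera view: eye near above screw
move_linear([*(C-83*T[:2,0]),290],T,rate=200); hold(.2)
ci=camera_info("wrist"); im=read_camera("wrist"); si=read_camera("side"); cs=camera_info("side"); print(state()["time_s"])
u=proj(ci,[588,-225,175]); x,y=np.maximum((u-[60,60]).astype(int),0); print(x,y)
a=cv2.resize(im[y:y+120,x:x+120],(400,400),interpolation=cv2.INTER_CUBIC)
u=proj(cs,[583,-213.8,120]); x,y=(u-[50,50]).astype(int); print(x,y)
b=cv2.resize(si[y:y+100,x:x+100],(400,400),interpolation=cv2.INTER_CUBIC)
cv2.imwrite("pics/fin.png",np.hstack([a,b]))
```

```text
[ 613.3 -265.5  185.7] [10.9  3.5  6.8]
[ 613.8 -266.4  184.7] [10.7  3.5 12.2]
43.97536012985744 [ 0.5 -0.1 -0.6] [ 607.5 -267.9  184. ]
False
60.65
268 30
319 225
```

View pics/fin.png

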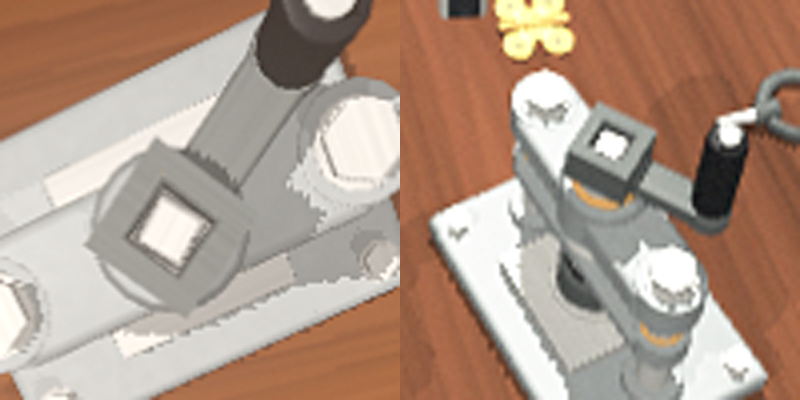

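The last picture shows the crank level and fully down, with the square just below the hub's top at about (170,230). The ram is down, nothing else is disturbed, and the gripper is clear.

```bash
python3 -c "
from bench import *
print(finish_job())"
```

```text
the job is handed in; nothing more can be done
None
```

I handed the job in: the crank is seated on the screw and let go, after about 3.9 turns down until it stood firm at about 16.7 N; the bushing being home is inferred from that firm stop, as I did not measure the flange gap.

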